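Hold the spring probe on the board's square test pad

TASK

Take the spring-tipped test probe out of the wooden tool rack and hold its tip on the square metal test pad of the circuit board that carries the two round capacitors, with the probe square to the sloping board. Press gently, so that the spring tip is pushed about half way in, and finish while still holding it there; the program ends with the probe in the gripper and in contact, not put down. Leave the tilt of both boards and everything else on the desk as they are.

Things in the scene. Friction and masses are not known exactly. Their poses are not given: they have to be found in the camera images.
- probe: black pen-shaped tool, round barrel 16 mm across, 125 mm long, nose tapered over the lowest 18 mm, a 26 mm collar 36 to 42 mm above the nose, two thin steel bands; 70 g. Hangs upright by its collar, nose down, in one of the rack's holes; stands 83 mm above the collar, the tallest tool there. Origin: centre of the nose end; z along the barrel, nose to top. A thin spring tip sticks out of the nose.
- probe_tip (a point): round end of the brass spring tip (5 mm across), on the probe's axis, 14 mm beyond the probe's origin when the spring is out; moves with the spring tip. Axes as the probe's.
- plunger (a joint): how far the spring tip is pushed into the probe, m: 0 fully out, 0.010 fully in. It takes about 0.6 N to start and 3.6 N fully in, 2.1 N half way.
- rack: fixed wooden block, 50 (x) by 170 (y) by 60 mm high, with three upright 19 mm through holes along y at -55, 0 and 55 mm, which hold the probe, the marker and the screwdriver in any order. Origin: centre of its underside. The probe must be raised 72 mm for its spring tip to leave the hole.
- holder: fixed dark steel holder, 100 (x) by 130 (y) by 26 mm high, of the green board with two upright black round capacitors (18 mm across, 24 mm tall) near its low edge. Origin: centre of its underside. Board 90 mm up the slope, 116 mm along y, 4 mm thick, hinged along y 45 mm to the holder's -x side, 24 mm up; it rises towards the holder's +x.
- board (a joint): tilt of that board in its stiff hinge, rad: 0 level, growing as the +x edge rises. It stays put under a light press (it takes about 1.5 N m to turn).
- pad (a point): centre of the square bare metal pad, 14 by 14 mm, flush on that board's upper face, 68 mm up the slope from the hinge, 30 mm to the holder's +y side. z: the board's outward normal, x up the slope, y along the hinge. Two round pads, 30 and 60 mm away along -y, are not wanted. The capacitors begin 41 mm down the slope from it.
- other_holder: the same kind of holder with a like board, at its own tilt, which carries a finned aluminium heat sink in place of the capacitors; it has the same pads and is not wanted. Origin: centre of its underside.
- other_pad (a point): centre of the square pad on that other board; placed and turned as the pad on the wanted board is.
- marker: grey marker pen standing in the rack, 17 mm in diameter, 108 mm tall; leave alone. Origin: its lower end.
- driver: stubby screwdriver with black waisted handle 25 mm in diameter, standing blade down in the rack, top 115 mm above the desk; leave alone. Origin: blade tip.
- tape: roll of tape lying flat, 52 mm in diameter, 18 mm high; leave alone. Origin: centre of its underside.
- mug: white mug, 76 mm in diameter, 85 mm tall; leave alone. Origin: centre of its underside.
- jar: small lidded jar, 50 mm in diameter, 60 mm tall; leave alone. Origin: centre of its underside.
- battery: black block battery lying flat, 48 by 26 by 17 mm; leave alone. Origin: centre of its underside.

How it is judged (in metres and radians):
On the way:
1. the probe is drawn up out of the rack, held by the fingers (z of probe in the frame of rack above 0.065 m and contact force between the fingers and probe above 0.5 N), for 0.1 s.
At the end, for the whole second after the job is handed in: Probe held still in the gripper and off the rack, tip within 7 mm of the square pad's centre, axis within 0.15 rad of the board's normal, spring tip 2 to 8 mm in, force on that board 0.5 to 6 N; both pads shifted under 10 mm, marker, driver, tape, mug, jar, battery under 30 mm (distance between probe_tip and pad below 0.007 m and angle between the z axis of probe and the z axis of pad, either way round below 0.15 rad and value of joint plunger between 0.002 and 0.008 m and contact force between probe and holder between 0.5 and 6 N and contact force between the fingers and probe above 0.5 N and contact force between probe and rack below 0.05 N and distance of each of pad, other_pad from where it was at the start of the episode below 0.01 m and linear speed of probe below 0.02 m/s and not (distance of marker from where it was at the start of the episode above 0.03 m) and not (distance of driver from where it was at the start of the episode above 0.03 m) and not (distance of tape from where it was at the start of the episode above 0.03 m) and not (distance of mug from where it was at the start of the episode above 0.03 m) and not (distance of jar from where it was at the start of the episode above 0.03 m) and not (distance of battery from where it was at the start of the episode above 0.03 m)); the arm keeps its last pose, push and grip.
It fails at once if the probe presses hard (over 15 N) on either board or its holder (contact force between probe and holder above 15 N or contact force between probe and other_holder above 15 N).
It fails at once if a board's tilt is changed (its pad shifted over 10 mm) (distance of any of pad, other_pad from where it was at the start of the episode above 0.01 m).
It fails at once if a bystander is moved over 30 mm (distance of any of marker, driver, tape, mug, jar, battery from where it was at the start of the episode above 0.03 m).
It also fails if it takes over 40 s, if anything falls off the work surface, if the arm or the gripper's body presses on something with over 40 N, if the wrist force passes 120 N, or if a joint passes its speed limit or range.

ROBOT

A 7-joint arm with a two-finger parallel gripper is mounted at the origin on the work surface. World frame = base frame: x ahead of the robot, y to its left, z up, the work surface at z = 0. Lengths are in mm, angles in rad, forces in N, time in s.
With the tool pointing down it reaches from about 400 to 875 mm from the base axis. Payload 4.4 kg.
Tool frame: the origin (TCP) lies at the very end of the fingers, on their centre line; the grasp point (between the pads) lies 19 mm behind it; z points along the fingers, y is the line along which they close (so a half turn about z gives the same grasp; the last joint's range is limited). The gripper opens to 85 mm and grips with 20 to 120 N. Pads are 22 mm wide; open, the fingers measure 114 mm over their backs; the gripper's body (76 mm by 85 mm) begins 54 mm behind the grasp point. The pads swing forward as they close: fully open they stand 13 mm farther back than shut.
Start: joints at [-0.066, 0.628, 0.038, 1.517, -0.027, 0.996, -0.02], TCP at [650.014, 0.027, 231.313] pointing down, gripper open.
Joint ranges: [-3.06, 3.06], [-0.37, 2.12], [-1.25, 1.32], [0.18, 2.47], [-1.1, 4.24], [0.23, 1.98], [-2.94, 2.94]. Speed limits (rad/s): [2.57, 2.57, 3.14, 3.14, 3.14, 3.14, 3.14].

INTERFACE

Orientations are given as [roll, pitch, yaw] about the fixed x, y, z axes, in that order (R = Rz(yaw) Ry(pitch) Rx(roll)).
In Python, from cell import ctrl gives the robot as it stands.
- The arm moves only by the tool step_arm, never from a script. Its argument "series" is a list that holds one entry, the list of rows, each a list of 7 numbers: the turn, a rotation vector about the tool's x, y, z as a fraction of full scale, then the shift along the tool's x, y, z as a fraction of full scale, then the closure, from 0 (fully open) to 1 (shut). In form: [[[ax, ay, az, tx, ty, tz, gripper], ...]]. A call has 1 to 12 rows; each row shifts and turns the commanded pose from where the row before left it, along the tool's axes as they then stand; what a row does not reach is not made up. Full scale, the value 1, is 150 mm for a shift and 45 degrees for a turn. A row lasts 1/10 s, in which the tool goes at most 50 mm and 8.59 degrees, less where a joint would pass 70% of its speed; a pose out of reach is approached as far as the arm can. A call with a number of a shift or a turn outside -1 to 1 is refused whole. A call with a gripper value outside its range is refused whole. The fingers move at their own pace and stop on an object; the grip force is fixed at half the most. Time passes only in rows, so rows that do not move let the fingers close. It gives the time, the measured TCP pose, the force, the opening and the grip force at its end, in the units of the state.
- ctrl.read_state(): the state, without advancing time (a new reading comes with each control period).
- ctrl.get_image(name): name is "scene" or "side" or "wrist"; returns a dict with "img" (480x640x3 uint8, red, green, blue), "fx", "fy", "cx", "cy" (pixels), "R" (3x3) and "t" (3): a world point X has camera coordinates R X + t. Camera axes: x right, y down, z forward; pixel columns grow to the right and rows downward; lengths in mm; the calibration is good to about 2 mm. A picture is of the moment at which its call begins. There is no depth.
- ctrl.finish_job(): hands the job in; it is judged then, once.
Trained networks look in a picture, given as the dict that the camera call returned (one of the last four; its "shot" number tells which), for a name from the list of things; names that differ only in an ending like _2 or _b are one class to them, and where a whole thing is asked for, a point or a joint stands for the part that bears it (a point fixed in the world has none). Each returns a list of dicts, best first, with "score" (0 to 1); they miss things now and then, are a little off and sometimes report something else, mostly with a low value. They report only what shows in the picture. A call takes as long as a camera call.
- ctrl.recognise(picture, thing): "centre" ([column, row] in pixels, amid what is visible of it).
The state is a dict: "clock": time; "qpos": joint angles; "qd": joint speeds; "tau": joint torques, N m; "eef_pos": TCP position; "tool_rot": TCP orientation; "force": force on the tool from outside, world axes, zero at the start; "torque": the same for the moment, N m; "width": finger opening in mm; "gripper_force": force on a finger pad.
Only numpy, scipy, OpenCV 4.12 (cv2) and the standard library are available. Lean on these libraries where they do the work, as an engineer would, in place of code of your own. Each camera call takes 0.05 s, during which the arm holds its last target. There are 200 camera calls.

## Working session

There is one attempt and no reset: what is moved stays moved. The work goes in short steps, Python scripts to look and compute and a tool call to move; the robot and the scene stay as the last step left them, time stands still between calls to the robot, and variables do not carry over. Pictures are saved under pics/ and viewed, at most 13 in all, crops included, and the job is handed in when it is done.

Besides the shell and the picture viewer there is one more tool, called in YAML: its name, and indented under it one key for each argument. step_arm: Moves the arm, as the interface text tells. Shift numbers are shares of 150 mm and turn numbers shares of 45 degrees, none past 1 either way. Its arguments: {"type":"object","properties":{"series":{"type":"array","items":{"type":"array","items":{"type":"array","items":{"type":"number","minimum":-1,"maximum":1}}}}},"required":["series"]}

```bash
mkdir -p pics
cat > h.py <<'E'
import numpy as np, cv2
from cell import ctrl
def shot(n,f=None):
    p=ctrl.get_image(n)
    if f: cv2.imwrite('pics/'+f,cv2.cvtColor(p['img'],cv2.COLOR_RGB2BGR))
    return p
def cam(p): return -np.array(p['R']).T@np.array(p['t'])
def ray(p,c):
    return np.array(p['R']).T@np.array([(c[0]-p['cx'])/p['fx'],(c[1]-p['cy'])/p['fy'],1.])
def atz(p,c,z):
    d=ray(p,c);o=cam(p);return o+d*(z-o[2])/d[2]
def proj(p,X):
    c=np.array(p['R'])@np.array(X,float)+np.array(p['t']);return np.array([c[0]/c[2]*p['fx']+p['cx'],c[1]/c[2]*p['fy']+p['cy']])
def tri(obs):
    A=np.zeros((3,3));b=np.zeros(3)
    for p,c in obs:
        d=ray(p,c);d/=np.linalg.norm(d);M=np.eye(3)-np.outer(d,d);A+=M;b+=M@cam(p)
    return np.linalg.solve(A,b)
E
python3 - <<'E'
from h import *
np.set_printoptions(precision=1,suppress=True)
P=[shot('scene','a.png'),shot('side','b.png'),shot('wrist','w.png')]
for p in P:
    print(cam(p),p['fx'],ray(p,(320,240)))
    for t in ['probe','rack','holder','other_holder','marker','driver','pad']:
        try: print(t,[(np.round(r['centre']),round(r['score'],2)) for r in ctrl.recognise(p,t)][:3])
        except Exception as e: print(t,e)
E
```

```text
[1437.  -501.5  669.7] 555.2590932850421 [-0.7  0.4 -0.6]
probe [(array([151., 248.]), 0.64), (array([178., 250.]), 0.63), (array([373., 279.]), 0.31)]
rack [(array([186., 274.]), 0.89)]
holder [(array([412., 202.]), 0.73)]
other_holder [(array([327., 245.]), 0.9)]
marker [(array([180., 252.]), 0.64), (array([412., 205.]), 0.35)]
driver [(array([211., 244.]), 0.72)]
pad []
[ 381.5 -412.8  565.7] 444.9764630645341 [ 0.3  0.6 -0.7]
probe [(array([394., 352.]), 0.29)]
rack [(array([404., 417.]), 0.69)]
holder [(array([243., 152.]), 0.74), (array([247., 164.]), 0.57), (array([432., 439.]), 0.48)]
other_holder [(array([328., 246.]), 0.86), (array([475., 320.]), 0.43)]
marker [(array([246., 153.]), 0.74), (array([412., 393.]), 0.71), (array([393., 350.]), 0.25)]
driver [(array([393., 351.]), 0.66), (array([410., 392.]), 0.48)]
pad [(array([243., 153.]), 0.89), (array([214., 279.]), 0.31)]
[650.2  75.5 372.5] 417.0362751412802 [ 0.  -0.3 -0.9]
probe []
rack [(array([249., 410.]), 0.58)]
holder []
other_holder []
marker []
driver [(array([235., 443.]), 0.8)]
pad [(array([285., 180.]), 0.31)]
```

View pics/a.png

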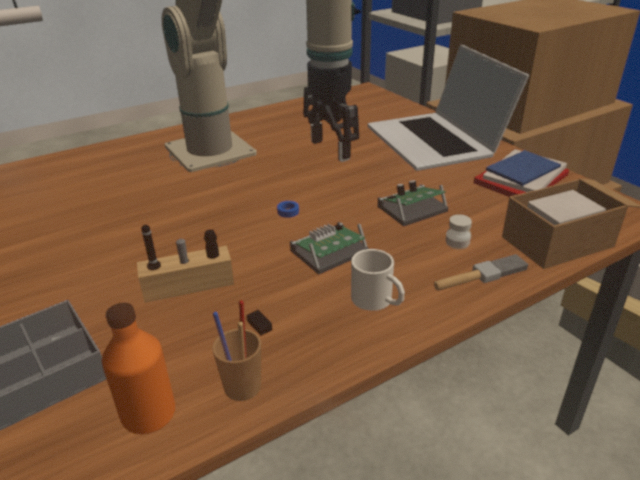

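View pics/b.png

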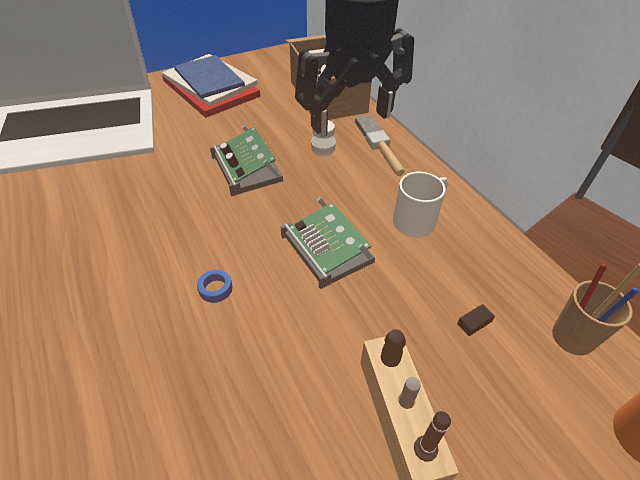

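The scene picture shows the probe at the left of the rack, with its top near (146,229) and its collar near (153,265). In the side picture the top is near (441,419) and the collar near (427,447). The capacitor board is at (413,202) in scene and (246,158) in side.

```bash
python3 - <<'E'
from h import *
np.set_printoptions(precision=1,suppress=True)
a=shot('scene');b=shot('side')
for n,x,y in [('ptop',(146,229),(441,419)),('collar',(153,265),(427,447)),('marker',(182,243),(411,383)),('driver',(210,236),(394,337)),('pad?',(413,202),(246,158))]:
    X=tri([(a,x),(b,y)]);print(n,X,proj(a,X)-x,proj(b,X)-y)
# rack top corners
print('rack',atz(b,(363,343),60),atz(b,(383,339),60),atz(b,(457,471),60), atz(a,(138,258),60),atz(a,(229,250),60))
s=ctrl.read_state();print(s['tool_rot'],s['width'],s['force'])
from scipy.spatial.transform import Rotation as R
M=R.from_euler('xyz',s['tool_rot']).as_matrix();print(M)
w=shot('wrist');print(M.T@(cam(w)-s['eef_pos']),np.array(w['R'])@M)
for p,n,c in((a,'as.png',(413,202)),(b,'bs.png',(246,160))):
    x,y=c;im=p['img'][y-45:y+45,x-60:x+60]
    cv2.imwrite('pics/'+n,cv2.cvtColor(cv2.resize(im,None,fx=6,fy=6,interpolation=3),cv2.COLOR_RGB2BGR))
E
python3 -c "
import cv2,numpy as np
a=cv2.imread('pics/as.png');b=cv2.imread('pics/bs.png')
cv2.imwrite('pics/ab.png',np.vstack([a[120:420],b[100:400]]))"
```

```text
ptop [ 558.6 -331.6  143. ] [ 0.5 -0.2] [0.5 1. ]
collar [ 559.4 -333.4   64.9] [ 0.7 -0.3] [0.6 1.3]
marker [ 572.  -276.6  100. ] [ 0.4 -0.2] [0.3 0.7]
driver [ 584.9 -224.5  105. ] [ 1.  -0.7] [0.9 1.9]
pad? [586.2 270.8  23.2] [ 0.7 -1.1] [0.5 1.5]
rack [ 565.6 -192.2   60. ] [ 591.2 -199.2   60. ] [ 574.7 -365.2   60. ] [ 514.4 -350.5   60. ] [ 585.6 -193.6   60. ]
[-3.1 -0.   1.6] 85.59429921689124 [-0.1 -0.   0. ]
[[ 0.  1. -0.]
 [ 1. -0.  0.]
 [ 0. -0. -1.]]
[  75.5    0.5 -142.1] [[ 0.   1.   0. ]
 [-1.   0.  -0.3]
 [-0.3 -0.   1. ]]
```

View pics/ab.png

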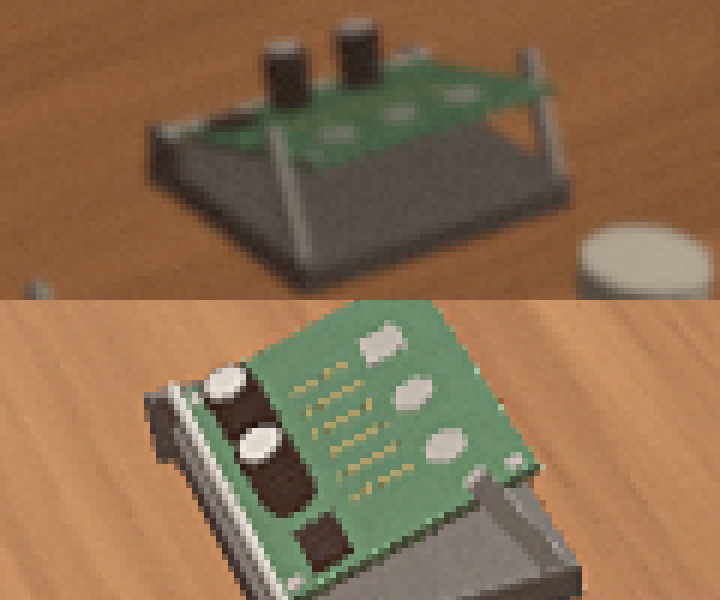

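step_arm:
  series:
    - [[0, 0, 0, -0.3, -0.08, -0.02, 0], [0, 0, 0, -0.3, -0.08, -0.02, 0], [0, 0, 0, -0.3, -0.08, -0.02, 0], [0, 0, 0, -0.3, -0.08, -0.02, 0], [0, 0, 0, -0.3, -0.08, -0.02, 0], [0, 0, 0, -0.3, -0.08, -0.02, 0], [0, 0, 0, -0.2, -0.08, -0.02, 0], [0, 0, -0.15, 0, 0, 0, 0], [0, 0, -0.15, 0, 0, 0, 0], [0, 0, 0, 0, 0, 0, 0]]

```text
clock: 2.35
eef_pos: [565.8, -300.3, 252.3]
tool_rot: [3.141, -0.0, 1.806]
force: [0.7, -0.3, -0.5]
width: 85.4
gripper_force: 0.0
```

The close-ups show the square pad in scene at about (430,192.5) and in side at about (249.7,138.7). The two round pads follow in a line from it. The yaw correction went the wrong way, so I'll reverse it.

step_arm:
  series:
    - [[0, 0, 0.15, 0, 0, 0, 0], [0, 0, 0.15, 0, 0, 0, 0], [0, 0, 0.15, 0, 0, 0, 0], [0, 0, 0.15, 0, 0, 0, 0], [0, 0, 0, 0, 0, 0, 0], [0, 0, 0, 0, 0, 0, 0]]

```text
clock: 2.95
eef_pos: [566.2, -299.6, 252.3]
tool_rot: [-3.142, 0.0, 1.337]
force: [-0.8, 0.4, -0.2]
width: 85.5
gripper_force: 0.0
```

Run:
```python
from h import *
np.set_printoptions(precision=1,suppress=True)
a=shot('scene');b=shot('side');w=shot('wrist','w1.png')
Q=[]
for n,x,y in [('sq',(430,192.5),(249.7,138.7)),('r1',(419.5,195.8),(254.8,147.2)),('r2',(409.3,199.3),(260.3,156))]:
    X=tri([(a,x),(b,y)]);Q.append(X);print(n,X,proj(a,X)-x,proj(b,X)-y)
for X in ([559,-332,149],[559,-332,66],[572,-277,108]): print(proj(w,X))
for t in ['probe','marker','driver']: print(t,[(np.round(r['centre']),round(r['score'],2)) for r in ctrl.recognise(w,t)][:3])
s=ctrl.read_state();print(s['eef_pos'],s['tool_rot'],cam(w),w['fx'])
```

```text
sq [607.2 299.8  46.5] [ 0.1 -0.1] [0.1 0.2]
r1 [605.6 269.7  46.4] [ 0.1 -0.1] [0.1 0.2]
r2 [604.7 240.5  45.7] [ 0.  -0.1] [0.  0.1]
[310.6 281.1]
[310.7 240.3]
[310.5 181.9]
probe [(array([307., 257.]), 0.59)]
marker [(array([312., 182.]), 0.77)]
driver []
[ 566.  -300.   252.3] [ 3.1 -0.   1.3] [ 584.5 -226.4  394.4] 417.0362751412802
```

View pics/w1.png

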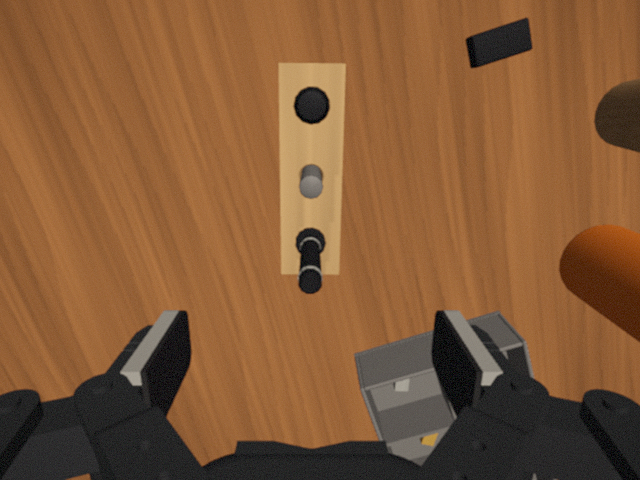

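The wrist picture shows the rack lined up with the tool and the probe top at (310,281), as predicted. I'll move over it, descend and grip.

step_arm:
  series:
    - [[0, 0, 0, -0.11, 0, 0, 0], [0, 0, 0, -0.11, 0, 0, 0], [0, 0, 0, 0, 0, 0.2, 0], [0, 0, 0, 0, 0, 0.2, 0], [0, 0, 0, 0, 0, 0.2, 0], [0, 0, 0, 0, 0, 0.2, 0], [0, 0, 0, 0, 0, 0.15, 0], [0, 0, 0, 0, 0, 0.1, 0], [0, 0, 0, 0, 0, 0, 0], [0, 0, 0, 0, 0, 0, 0]]

```text
clock: 4.25
eef_pos: [558.4, -333.3, 95.3]
tool_rot: [3.141, 0.001, 1.334]
force: [-0.0, -0.1, 0.2]
width: 85.4
gripper_force: 0.0
```

step_arm:
  series:
    - [[0, 0, 0, 0, 0, 0, 1], [0, 0, 0, 0, 0, 0, 1], [0, 0, 0, 0, 0, 0, 1], [0, 0, 0, 0, 0, 0, 1], [0, 0, 0, 0, 0, 0, 1], [0, 0, 0, 0, 0, 0, 1], [0, 0, 0, 0, 0, 0, 1], [0, 0, 0, 0, 0, 0, 1], [0, 0, 0, 0, 0, 0, 1], [0, 0, 0, 0, 0, 0, 1]]

```text
clock: 5.25
eef_pos: [558.5, -332.1, 95.2]
tool_rot: [3.141, -0.0, 1.335]
force: [-1.6, 1.5, 5.7]
width: 14.6
gripper_force: 58.7
```

step_arm:
  series:
    - [[0, 0, 0, 0, 0, -0.1, 1], [0, 0, 0, 0, 0, -0.15, 1], [0, 0, 0, 0, 0, -0.15, 1], [0, 0, 0, 0, 0, -0.2, 1], [0, 0, 0, 0, 0, -0.2, 1], [0, 0, 0, 0, 0, -0.2, 1], [0, 0, 0, 0, 0, 0, 1], [0, 0, -0.125, 0, 0, 0, 1], [0, 0, -0.125, 0, 0, 0, 1], [0, 0, 0, 0, 0, 0, 1]]

```text
clock: 6.25
eef_pos: [557.8, -331.9, 244.3]
tool_rot: [-3.141, -0.001, 1.532]
force: [-0.0, -0.2, -1.7]
width: 14.9
gripper_force: 58.6
```

step_arm:
  series:
    - [[0, 0, 0, 0.3, 0.02, 0, 1], [0, 0, 0, 0.3, 0.02, 0, 1], [0, 0, 0, 0.3, 0.02, 0, 1], [0, 0, 0, 0.3, 0.02, 0, 1], [0, 0, 0, 0.3, 0.02, 0, 1], [0, 0, 0, 0.3, 0.02, 0, 1], [0, 0, 0, 0.3, 0.02, 0, 1], [0, 0, 0, 0.3, 0.02, 0, 1], [0, 0, 0, 0.3, 0.02, 0, 1], [0, 0, 0, 0.3, 0.02, 0, 1], [0, 0, 0, 0.2, 0.02, 0, 1], [0, 0, 0, 0, 0, 0, 1]]

```text
clock: 7.45
eef_pos: [609.3, 153.8, 244.1]
tool_rot: [-3.141, -0.004, 1.538]
force: [-0.3, -0.5, -0.5]
width: 15.0
gripper_force: 58.6
```

Run:
```python
from h import *
import pickle
w=shot('wrist','w2.png');s=ctrl.read_state();pickle.dump((w,s),open('v1.pkl','wb'))
print(s['eef_pos'],s['tool_rot'],s['width'],s['force'])
for X in ([607.2,299.8,46.5],[605.6,269.7,46.4],[604.7,240.5,45.7]):print(proj(w,X))
```

```text
[609.4224194  149.76731585 244.10379332] [-3.14039508e+00 -1.12424722e-03  1.53458993e+00] 14.251230414961087 [-0.41813274 -1.42274515 -0.7519529 ]
[301.29912387   2.79340509]
[300.74044203  47.85742018]
[301.09303403  89.14767256]
```

View pics/w2.png

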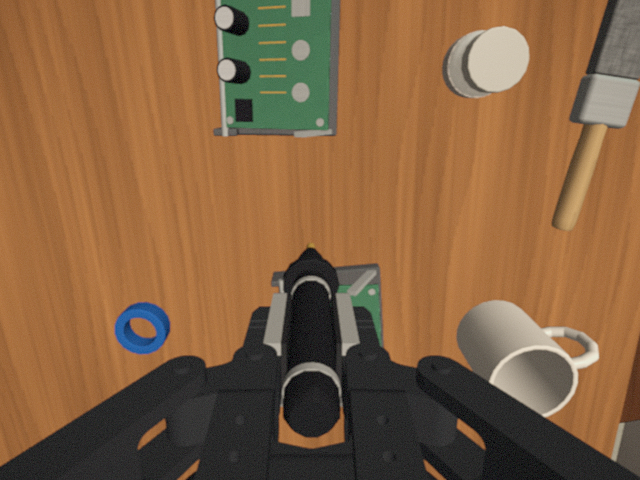

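The wrist picture shows the probe held straight with its tip at (311,247). The pads at (300,7), (301,49) and (301,92) agree with the prediction. I'll take a second view nearer.

step_arm:
  series:
    - [[0, 0, 0, 0.2, 0, 0, 1], [0, 0, 0, 0.2, 0, 0, 1], [0, 0, 0, 0.1, 0, 0, 1], [0, 0, 0, 0, 0, 0, 1], [0, 0, 0, 0, 0, 0, 1]]

```text
clock: 8.0
eef_pos: [613.2, 218.9, 244.5]
tool_rot: [-3.141, 0.002, 1.53]
force: [-0.6, -0.1, -1.3]
width: 14.9
gripper_force: 58.6
```

Run:
```python
from h import *
import pickle
w=shot('wrist','w3.png');s=ctrl.read_state();pickle.dump((w,s),open('v2.pkl','wb'))
print(s['eef_pos'],s['tool_rot'])
v,_=pickle.load(open('v1.pkl','rb'))
for X in ([607.2,299.8,46.5],[605.6,269.7,46.4],[604.7,240.5,45.7]):print(proj(w,X))
A=cv2.resize(v['img'][0:150,200:350],None,fx=4,fy=4,interpolation=2)
B=cv2.resize(w['img'][0:150,200:350],None,fx=4,fy=4,interpolation=2)
cv2.imwrite('pics/c3.png',cv2.cvtColor(A,cv2.COLOR_RGB2BGR))
cv2.imwrite('pics/c4.png',cv2.cvtColor(w['img'],cv2.COLOR_RGB2BGR))
```

```text
[613.42315292 218.24161617 244.71277921] [-3.14158786e+00  2.34736740e-03  1.52847982e+00]
[298.47588597  95.33704499]
[298.34874207 135.29320938]
[299.05014358 171.8323891 ]
```

View pics/w3.png

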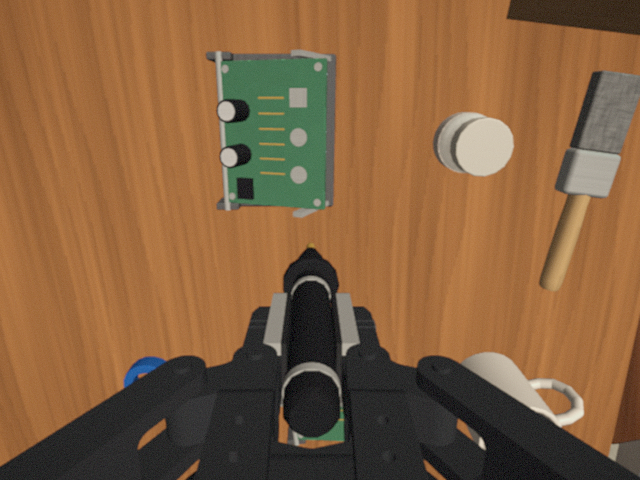

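View pics/c3.png

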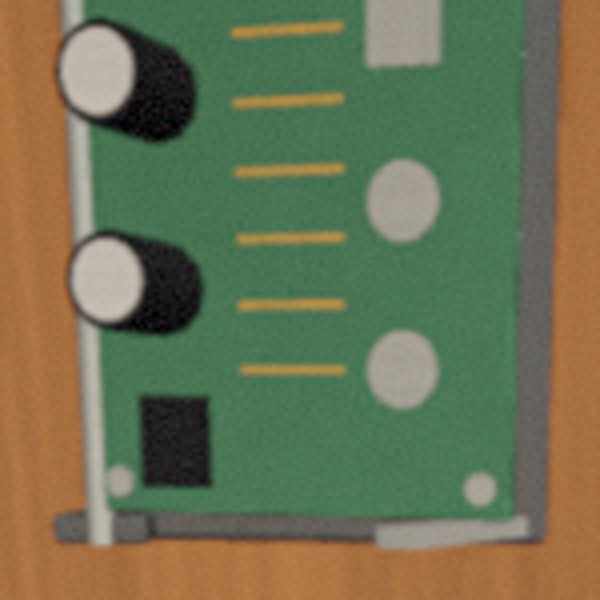

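The second wrist picture shows the whole board, with the square pad at (298.5,97.5), the round pads at (298.5,137) and (298.8,175), and the corner screws clear. I'll fit the board pose to these.

```bash
cat > fit.py <<'E'
from h import *
import pickle
from scipy.optimize import least_squares
from scipy.spatial.transform import Rotation as R
np.set_printoptions(precision=2,suppress=True)
w1,s1=pickle.load(open('v1.pkl','rb'));w2,s2=pickle.load(open('v2.pkl','rb'))
a=shot('scene');b=shot('side')
def pt(q,u,v,n=0):
    x,y,yaw,t,h=q[:5]
    U=np.array([np.cos(t)*np.cos(yaw),np.cos(t)*np.sin(yaw),np.sin(t)]);V=np.array([-np.sin(yaw),np.cos(yaw),0])
    return np.array([x,y,h])+U*(u-68)+V*(v-30)+n*np.cross(U,V)
def obs(q):
    e,f=q[5:7]
    return [(w2,(298.5,97.5),68,30),(w2,(298.5,137),68,0),(w2,(298.8,175),68,-30),(w2,(326,208),90,-58),
     (w2,(225,69),e,f),(w2,(318,67),90-e,f),(w2,(232,196),e,-f),(w2,(317.5,203),90-e,-f),
     (w1,(300.8,16.5),68,23),(w1,(300.5,50),68,0),(w1,(300.5,92.5),68,-30),(w1,(328.2,129.7),90,-58),
     (w1,(230,120.2),e,-f),(w1,(320,122.2),90-e,-f)]+[
     (a,(430,192.5),68,30),(a,(419.5,195.8),68,0),(a,(409.3,199.3),68,-30),
     (b,(249.7,138.7),68,30),(b,(254.8,147.2),68,0),(b,(260.3,156),68,-30)]
def res(q,full=True):
    r=np.array([proj(p,pt(q,u,v))-c for p,c,u,v in obs(q)])
    return np.append(r.ravel(),(q[4]-(24+68*np.sin(q[3])+3*np.cos(q[3])))/1.5)
r=least_squares(res,[607,300,-.04,.3,46,6,52],loss='soft_l1')
q=r.x;print(q);print(res(q)[:-1].reshape(-1,2).T,res(q)[-1])
pickle.dump(q,open('q.pkl','wb'))
for w,s in((w1,s1),(w2,s2)):
    M=R.from_euler('xyz',s['tool_rot']).as_matrix();print('tip',proj(w,s['eef_pos']+M@[0,0,85]),proj(w,s['eef_pos']+M@[0,0,71]))
E
python3 fit.py
```

```text
[606.95 298.21  -0.04   0.29  46.77   6.26  51.9 ]
[[-0.25  0.12  0.17 -1.35 -0.33 -0.07  0.2  -0.13  0.23  0.51  0.49 -0.32
   0.1   0.23 -0.52 -0.38 -0.74  0.24  0.38  0.35]
 [ 0.01  0.21 -0.21  1.96 -0.07 -0.4   0.37 -0.78 -0.66 -0.08 -0.32  0.55
  -0.02 -0.24 -0.08 -0.08 -0.21  0.51  0.37  0.3 ]] 0.1205748962409956
tip [310.53 248.02] [310.5  256.47]
tip [310.58 242.03] [310.54 250.25]
```

```bash
cat > go.py <<'E'
from h import *
import pickle,sys
from scipy.spatial.transform import Rotation as R
np.set_printoptions(precision=4,suppress=True)
q=pickle.load(open('q.pkl','rb'));t,yaw=q[3],q[2]
U=np.array([np.cos(t)*np.cos(yaw),np.cos(t)*np.sin(yaw),np.sin(t)]);V=np.array([-np.sin(yaw),np.cos(yaw),0]);n=np.cross(U,V)
D=np.column_stack([V,U,-n])
s=ctrl.read_state();M=R.from_euler('xyz',s['tool_rot']).as_matrix();e=np.array(s['eef_pos'])
print('rotvec',R.from_matrix(M.T@D).as_rotvec()/(np.pi/4))
for L in map(float,sys.argv[1:]):
    d=q[[0,1,4]]+n*L-e; print(L,'shift after rot',D.T@d/150,'now-axes',M.T@d/150)
print(e,s['force'],s['clock'],'along n',n@s['force'])
E
python3 go.py 125 88 80
```

```text
rotvec [-0.3743  0.0025 -0.003 ]
125.0 shift after rot [ 0.5291 -0.4449  0.412 ] now-axes [ 0.5291 -0.3078  0.5224]
88.0 shift after rot [ 0.5291 -0.4449  0.6587] now-axes [ 0.5296 -0.2363  0.7585]
80.0 shift after rot [ 0.5291 -0.4449  0.712 ] now-axes [ 0.5298 -0.2208  0.8095]
[613.4824 218.5224 244.8925] [ 0.2547  0.043  -0.1021] 8.15 along n -0.1709985971798267
```

step_arm:
  series:
    - [[-0.125, 0, 0, 0, 0, 0, 1], [-0.125, 0, 0, 0, 0, 0, 1], [-0.124, 0, 0, 0, 0, 0, 1], [0, 0, 0, 0.18, -0.15, 0, 1], [0, 0, 0, 0.18, -0.15, 0, 1], [0, 0, 0, 0.17, -0.145, 0, 1], [0, 0, 0, 0, 0, 0.15, 1], [0, 0, 0, 0, 0, 0.15, 1], [0, 0, 0, 0, 0, 0.11, 1], [0, 0, 0, 0, 0, 0, 1], [0, 0, 0, 0, 0, 0, 1]]

```text
clock: 9.25
eef_pos: [570.5, 301.4, 166.9]
tool_rot: [2.848, 0.0, 1.53]
force: [-0.3, 0.0, -1.0]
width: 14.7
gripper_force: 58.8
```

```bash
python3 go.py 125 95 80
python3 - <<'E'
from h import *
import pickle
P=[shot('wrist'),shot('side'),shot('scene')];s=ctrl.read_state()
q=pickle.load(open('q.pkl','rb'));
ims=[]
for p in P:
    x,y=map(int,proj(p,[q[0],q[1],q[4]+15]));print(x,y,proj(p,q[[0,1,4]]))
    x=min(max(x,50),590);y=min(max(y,50),430)
    ims.append(cv2.resize(p['img'][y-50:y+50,x-33:x+33],None,fx=4,fy=4,interpolation=2))
cv2.imwrite('pics/d1.png',cv2.cvtColor(np.hstack(ims),cv2.COLOR_RGB2BGR))
E
```

```text
rotvec [-0.0005  0.0009 -0.001 ]
125.0 shift after rot [-0.0115  0.0008  0.004 ] now-axes [-0.0115  0.0008  0.004 ]
95.0 shift after rot [-0.0115  0.0008  0.204 ] now-axes [-0.0114  0.0008  0.204 ]
80.0 shift after rot [-0.0115  0.0008  0.304 ] now-axes [-0.0113  0.0009  0.304 ]
[570.5253 301.3904 166.9397] [-0.3162  0.0265 -1.0241] 9.25 along n -0.8881890569730605
317 230 [310.80425258 224.24741532]
249 132 [249.94415437 139.21163801]
430 186 [429.48424375 192.41847185]
```

View pics/d1.png

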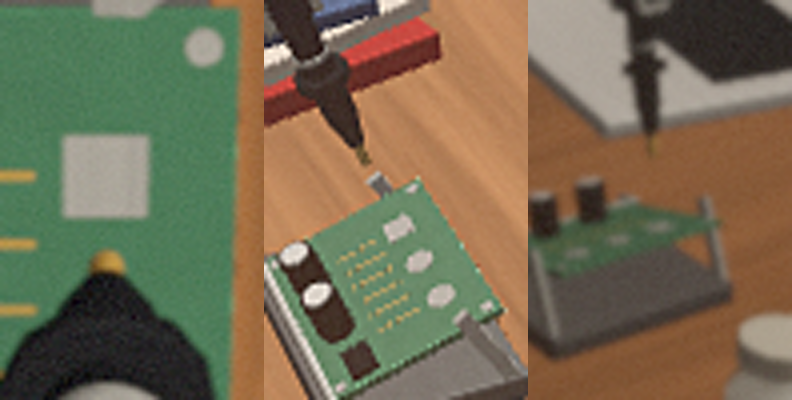

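The three close crops show the tip in line with the square pad: in wrist the tip is at (310.5,245.5) and the pad at (310.5,224), and the probe is clear of everything. I'll descend slowly.

step_arm:
  series:
    - [[0, 0, 0, -0.011, 0, 0.08, 1], [0, 0, 0, 0, 0, 0.08, 1], [0, 0, 0, 0, 0, 0.04, 1], [0, 0, 0, 0, 0, 0, 1], [0, 0, 0, 0, 0, 0, 1], [0, 0, 0, 0, 0, 0, 1]]

```text
clock: 10.0
eef_pos: [578.9, 300.7, 138.1]
tool_rot: [2.848, -0.0, 1.532]
force: [-0.1, -0.6, -0.8]
width: 14.8
gripper_force: 58.8
```

```bash
python3 - <<'E'
from h import *
import pickle
q=pickle.load(open('q.pkl','rb'));ims=[]
for k in('wrist','side'):
    p=shot(k);x,y=map(int,proj(p,[q[0],q[1],q[4]]));print(x,y,proj(p,q[[0,1,4]]))
    ims.append(cv2.resize(p['img'][y-30:y+30,x-30:x+30],None,fx=6,fy=6,interpolation=2))
cv2.imwrite('pics/d2.png',cv2.cvtColor(np.hstack(ims),cv2.COLOR_RGB2BGR))
E
for i in 1; do python3 go.py 85 80; done
```

```text
311 237 [311.2437644  237.69653847]
249 139 [249.94415437 139.21163801]
rotvec [ 0.0001 -0.0009  0.0008]
85.0 shift after rot [-0.0092  0.0026  0.0716] now-axes [-0.0092  0.0026  0.0716]
80.0 shift after rot [-0.0092  0.0026  0.105 ] now-axes [-0.0092  0.0026  0.1049]
[578.9005 300.7032 138.2861] [-0.1092 -0.311  -0.5781] 10.1 along n -0.5252636797994882
```

View pics/d2.png

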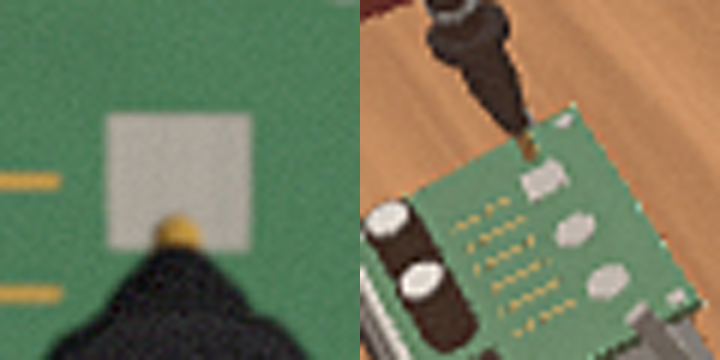

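The tip is now about 10 mm off the pad and centred across it: in wrist it is at the pad's lower edge, as parallax expects. I'll press in small steps.

step_arm:
  series:
    - [[0, 0, 0, -0.009, 0.002, 0.035, 1], [0, 0, 0, 0, 0, 0.025, 1], [0, 0, 0, 0, 0, 0.02, 1], [0, 0, 0, 0, 0, 0, 1], [0, 0, 0, 0, 0, 0, 1], [0, 0, 0, 0, 0, 0, 1]]

```text
clock: 10.7
eef_pos: [582.4, 298.9, 126.6]
tool_rot: [2.848, 0.0, 1.531]
force: [-0.4, -0.5, 0.5]
width: 14.3
gripper_force: 59.0
```

```bash
cat > f.py <<'E'
from h import *
F=[]
for i in range(8):
    ctrl.get_image('wrist');F.append(ctrl.read_state()['force'])
print('mean F',np.mean(F,0),np.std(F,0))
E
python3 f.py; python3 go.py 85 80
```

```text
mean F [-0.32282506 -0.41986439  0.27399373] [0.33636933 0.2220783  0.35603208]
rotvec [-0.0006 -0.0001  0.0008]
85.0 shift after rot [ 0.0018  0.0023 -0.0104] now-axes [ 0.0018  0.0023 -0.0104]
80.0 shift after rot [0.0018 0.0023 0.023 ] now-axes [0.0018 0.0023 0.023 ]
[582.4401 298.919  126.5316] [-0.0337 -0.2006  0.6113] 11.1 along n 0.5925195412794638
```

step_arm:
  series:
    - [[0, 0, 0, 0, 0, 0.012, 1], [0, 0, 0, 0, 0, 0.012, 1], [0, 0, 0, 0, 0, 0, 1], [0, 0, 0, 0, 0, 0, 1], [0, 0, 0, 0, 0, 0, 1]]

```text
clock: 11.6
eef_pos: [583.5, 299.0, 123.1]
tool_rot: [2.848, -0.0, 1.532]
force: [-0.4, -0.2, 0.8]
width: 14.5
gripper_force: 59.1
```

```bash
python3 f.py; python3 go.py 85 80;python3 - <<'E'
from h import *
import pickle
q=pickle.load(open('q.pkl','rb'));ims=[]
for k in('wrist','side'):
    p=shot(k);x,y=map(int,proj(p,[q[0],q[1],q[4]]));print(proj(p,q[[0,1,4]]))
    ims.append(cv2.resize(p['img'][y-30:y+30,x-30:x+30],None,fx=6,fy=6,interpolation=2))
cv2.imwrite('pics/d3.png',cv2.cvtColor(np.hstack(ims),cv2.COLOR_RGB2BGR))
E
```

```text
mean F [-0.68504712 -0.93627046  1.5281685 ] [0.36182472 0.36119149 0.42645128]
rotvec [-0.0005 -0.0003  0.0007]
85.0 shift after rot [ 0.0014  0.002  -0.0342] now-axes [ 0.0014  0.002  -0.0342]
80.0 shift after rot [ 0.0014  0.002  -0.0009] now-axes [ 0.0014  0.002  -0.0009]
[583.522  298.9272 123.1156] [-0.908  -0.9946  1.3912] 12.0 along n 1.582997312094635
[311.01066727 243.68379578]
[249.94415437 139.21163801]
```

View pics/d3.png

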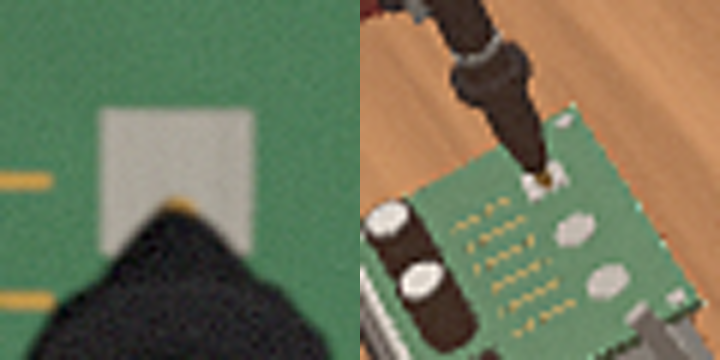

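The wrist picture shows the tip pressed on the pad but about 3 mm towards -y of its centre. I'll lift, shift by 2.5 mm and press again.

step_arm:
  series:
    - [[0, 0, 0, 0, 0, -0.03, 1], [0, 0, 0, 0, 0, -0.03, 1], [0, 0, 0, 0.018, 0.001, 0, 1], [0, 0, 0, 0, 0, 0, 1], [0, 0, 0, 0, 0, 0.025, 1], [0, 0, 0, 0, 0, 0.012, 1], [0, 0, 0, 0, 0, 0.012, 1], [0, 0, 0, 0, 0, 0.011, 1], [0, 0, 0, 0, 0, 0, 1], [0, 0, 0, 0, 0, 0, 1], [0, 0, 0, 0, 0, 0, 1]]

```text
clock: 13.2
eef_pos: [583.8, 301.8, 123.2]
tool_rot: [2.848, -0.0, 1.532]
force: [-0.6, 1.3, 0.4]
width: 14.3
gripper_force: 59.1
```

```bash
python3 f.py; python3 go.py 80;python3 - <<'E'
from h import *
import pickle
q=pickle.load(open('q.pkl','rb'));ims=[]
for k in('wrist','side'):
    p=shot(k);x,y=map(int,proj(p,[q[0],q[1],q[4]]));print(proj(p,q[[0,1,4]]))
    ims.append(cv2.resize(p['img'][y-30:y+30,x-30:x+30],None,fx=6,fy=6,interpolation=2))
cv2.imwrite('pics/d4.png',cv2.cvtColor(np.hstack(ims),cv2.COLOR_RGB2BGR))
E
```

```text
mean F [-0.83903027  0.83917623  1.39439387] [0.46646135 0.60870049 0.38560282]
rotvec [-0.0004 -0.0005  0.0009]
80.0 shift after rot [-0.0173  0.001  -0.0009] now-axes [-0.0173  0.001  -0.0009]
[583.7668 301.7338 123.1591] [-1.3892  0.7501  1.527 ] 13.6 along n 1.8725661641972398
[310.72205454 248.3895114 ]
[249.94415437 139.21163801]
```

View pics/d4.png

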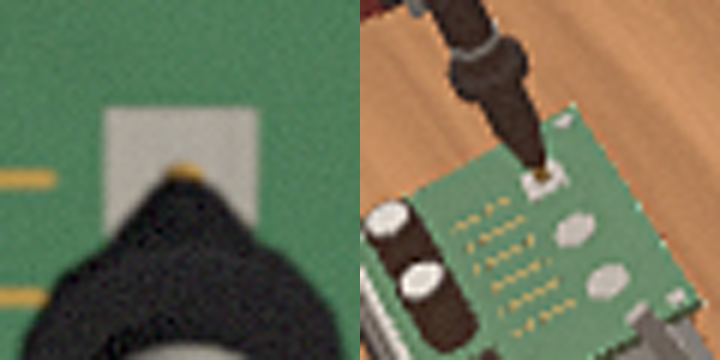

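The tip now sits on the pad centre, the force is about 2.3 N (about half way in), and the axis is square to the board.

```bash
python3 -c "
from cell import ctrl
print(ctrl.finish_job())"
```

```text
the job is handed in; nothing more can be done
None
```

I handed the job in with the probe still gripped and pressed square on the capacitor board's square pad, with the tip at its centre as near as the camera shows and an estimated 2.3 N (about half way in); the judge's verdict was not returned.

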